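Open the tool chest by its pop-out T-handle

ROBOT

A 6-joint arm with a two-finger parallel gripper is mounted at the origin on the work surface. World frame = base frame: x ahead of the robot, y to its left, z up, the work surface at z = 0. Lengths are in mm, angles in rad, forces in N, time in s.
With the tool pointing down it reaches from about 250 to 775 mm from the base axis. Payload 8.9 kg.
Tool frame: the origin (TCP) lies midway between the tips of the shut fingers; the grasp point (between the pads) lies hold_point_z behind it (hold_point_z is the distance from the TCP to the grasp point, in mm); z points along the fingers, y is the line along which they close (so a half turn about z gives the same grasp; the last joint's range is limited). The gripper opens to 85 mm and grips with 20 to 120 N. Pads are 22 mm wide; open, the fingers measure 114 mm over their backs; the gripper's body (76 mm by 85 mm) begins 54 mm behind the grasp point. The pads swing forward as they close: fully open they stand 13 mm farther back than shut.
Start: joints at [1.12, 0.291, -0.153, 1.127, 0, 1.431], TCP at [161.049, 499.687, 231.305] pointing down, gripper open.
Joint ranges: [-2.52, 2.52], [-0.91, 1.74], [-1.3, 1.37], [-1.96, 2.02], [-1.52, 1.47], [-3.14, 3.14]. Speed limits (rad/s): [2.22, 2.22, 2.79, 3.14, 3.14, 3.14].

INTERFACE

Orientations are given as a unit quaternion [x, y, z, w].
In Python, from bench import sense, get_image, sign_off, recognise, spot_point, hold_point_z gives the robot as it stands.
- The arm moves only by the tool carry_out, never from a script. Its argument "series" is text: rows parted by semicolons, each of 6 numbers parted by spaces: the shift along the tool's x, y, z in m, then the turn, a rotation vector about the tool's x, y, z in degrees. A call has 1 to 20 rows; each row shifts and turns the commanded pose from where the row before left it, along the tool's axes as they then stand; what a row does not reach is not made up. A row lasts 1/10 s, in which the tool goes at most 50 mm and 8.59 degrees, less where a joint would pass 70% of its speed; a pose out of reach is approached as far as the arm can. A call with a gripper value outside its range is refused whole. "fingers" is the opening, from 0 (shut) to 1 (fully open), set as the call begins (left out, the last holds). The fingers move at their own pace and stop on an object; "newtons" is the grip in N (left out, the last holds). Time passes only in rows, so rows that do not move let the fingers close. It gives the time, the measured TCP pose, the force, the opening and the grip force at its end, in the units of the state.
- sense(): the state, without advancing time (a new reading comes with each control period).
- get_image(name): name is "scene" or "top" or "wrist"; returns a dict with "color" (384x512x3 uint8, blue, green, red), "vfov" (degrees; the focal length in pixels is half the picture's height over the tangent of half this angle, whatever the lens; pixels are square), "cx", "cy" (the principal point, pixels), "rvec" (rotation vector, rad) and "tvec" (3), from world to camera coordinates, as OpenCV has them. Camera axes: x right, y down, z forward; pixel columns grow to the right and rows downward; lengths in mm; the calibration is good to about 2 mm. A picture is of the moment at which its call begins. There is no depth.
- sign_off(): hands the job in; it is judged then, once.
Trained networks look in a picture, given as the dict that the camera call returned (one of the last four; its "shot" number tells which), for a name from the list of things; names that differ only in an ending like _2 or _b are one class to them, and where a whole thing is asked for, a point or a joint stands for the part that bears it (a point fixed in the world has none). Each returns a list of dicts, best first, with "score" (0 to 1); they miss things now and then, are a little off and sometimes report something else, mostly with a low value. They report only what shows in the picture. A call takes as long as a camera call.
- recognise(picture, query): "xy" ([column, row] in pixels, amid what is visible of it).
- spot_point(picture, query): "xy" ([column, row] in pixels: a listed point, or the origin of a listed thing).
The state is a dict: "time_s": time; "joint_positions": joint angles; "joint_velocities": joint speeds; "joint_torque": joint torques, N m; "position": TCP position; "ee_rot": TCP orientation; "contact_force": force on the tool from outside, world axes, zero at the start; "torque": the same for the moment, N m; "width": opening from 0.0 (shut) to 1.0 (fully open); "gripper_force": force on a finger pad.
Only numpy, scipy, OpenCV 4.12 (cv2) and the standard library are available. Lean on these libraries where they do the work, as an engineer would, in place of code of your own. Each camera call takes 0.05 s, during which the arm holds its last target. There are 200 camera calls.

TASK

Open the steel tool chest: press in the round release button behind the sunken T-handle, gently and no harder than its spring needs, until the handle pops out; then turn the handle a quarter turn clockwise against its return spring, without heaving on the lid while the latch still holds it. Keeping the handle turned, lift the lid by it until the lid is at least 30 degrees open. Then let go, so that the lid stays open by itself with the handle still out, and leave the other things on and around the chest where they are.

Things in the scene. Friction and masses are not known exactly. Their poses are not given: they have to be found in the camera images.
- chest: Grey painted steel tool chest, fixed to the bench: 360 mm front to back (x), 420 mm wide (y), 150 mm high. Origin: centre of its underside; x to its back, y to its left, z up. The front 295 mm of its top is the hinged lid; the rear 70 mm is a fixed deck of the same height. A latch under the lid holds it to the front wall.
- latch_plate (a point): Point on the top face of the lid's bare steel latch plate, on the T-handle's axis: 125 mm ahead of the chest's origin and, lid shut, 152 mm above the bench; moves with the lid. The plate is 88 mm wide and reaches from 56 mm ahead of the axis to 98 mm behind it. The handle's recess in it is 100 mm long (front to back) and 34 mm wide.
- button_axis (a point): Point on the plate's top face (152 mm up) on the button's axis, 74 mm behind the handle's axis. The button's top is 8 to 20 mm above it, as its screw cap happens to be set: find it by touch. It sinks 6 mm to its stop; its spring gives about 4 N at first touch, 8 N at 4.5 mm where the handle is let go, 9 N at the stop. It springs back. More than 20 N breaks it.
- lid_hinge (a point): Middle of the lid's hinge line, which runs along the chest's y. 108 mm behind the chest's origin and 148 mm above the bench.
- lid (a joint): Lid angle in rad: 0 shut, growing as its front edge rises, stop at 1.3. A gas strut carries most of its weight and stiff hinges hold it wherever it is left; lifting it takes 2 to 6 N at the handle once the latch is free. While the cam still holds it the lid gives about 0.007 rad; heaving at the cam with over 20 N would bend it.
- push_lock: The release lock behind the T-handle: a flat dark ring, 39 mm outside and 1.5 mm high, fixed on the latch plate, with a round flat-topped steel push button 24 mm in diameter rising through it. Origin: centre of the ring on the plate's top face; x to the chest's back, z out of the lid. Moves with the lid.
- tee: T-handle: a bar 84 mm long, 16 mm wide, 14 mm high on an 11 mm round stem. Origin: centre of the bar; x along the bar, z out of the lid. Stowed it lies front to back in its recess, its top 1 mm below the plate, and cannot be gripped. Let go, a spring lifts it 30 mm, its centre 22 mm above the plate; pushed down, it sinks (4 N, then 150 N/m).
- spindle (a joint): Turn of the T-handle about the lid's normal in rad: 0 as stowed, growing clockwise seen from above, stop at 1.5. A return spring (0.10 Nm at 0, 0.25 Nm at 1.5) turns it back when let go. Its cam is clear of the chest's bracket, and the lid free, from about 1.17 on; turned back with the lid shut, it catches again.
- glue_bottle: White plastic glue bottle, 52 mm wide and 120 mm tall, standing on the bench close to the chest's left side. Origin: centre of its underside. Leave alone.
- screw_jar: Small glass jar with steel cap, 52 mm wide and 55 mm tall, standing on the chest's fixed rear deck. Origin: centre of its underside. Leave alone.
- fret_tub: Small round plastic tub, 57 mm wide and 36 mm tall, standing on the chest's fixed rear deck. Origin: centre of its underside. Leave alone.
- neck_blank: Dark wood neck blank, about 370 x 78 x 24 mm, lying flat on the bench at the right of the chest, along it. Origin: its underside. Leave alone.
- chisel: Short wood chisel, 160 mm long, 22 mm wide and 20 mm high, lying along the chest's fixed rear deck. Leave alone.
- cork_block: Cork sanding block, 105 x 62 x 32 mm, on the bench close to the chest's left side, near its front corner. Origin: centre of its underside. Leave alone.
- block_plane: Small metal block plane, 150 x 44 x 60 mm, on the bench close to the chest's right side, near its front corner. Origin: centre of its underside. Leave alone.

How it is judged (in metres and radians):
On the way, in this order (a step that is already met when the one before it is completed fails the run):
1. the handle has popped out of its recess while the lid is shut (z of tee in the frame of push_lock above 0.015 m and value of joint lid below 0.05 rad), for 0.1 s.
2. the handle is turned at least 66 degrees with the lid still shut (value of joint spindle above 1.15 rad and value of joint lid below 0.06 rad), for 0.1 s.
At the end, for the whole second after the job is handed in: The lid stands open by itself at 0.5 rad (about 29 degrees) or more, at rest, with the T-handle still popped out (its bar's centre at least 15 mm above the latch plate) (value of joint lid above 0.5 rad and velocity of joint lid between -0.03 and 0.03 rad/s and z of tee in the frame of push_lock above 0.015 m); the robot touches nothing.
It fails at once if the lock is pressed with more than 20 N (contact force between the fingers and push_lock above 20 N).
It fails at once if the lid is heaved at with more than 20 N while the latch's cam still holds it (contact force between spindle_c1 and chest_c8 above 20 N).
It fails at once if a thing on or around the chest is moved by more than 30 mm (distance of any of glue_bottle, screw_jar, fret_tub, neck_blank, chisel, cork_block, block_plane from where it was at the start of the episode above 0.03 m).
It also fails if it takes over 67 s, if anything falls off the work surface, if the arm or the gripper's body presses on something with over 40 N, if the wrist force passes 120 N, or if a joint passes its speed limit or range.

## Working session

There is one attempt and no reset: what is moved stays moved. The work goes in short steps, Python scripts to look and compute and a tool call to move; the robot and the scene stay as the last step left them, time stands still between calls to the robot, and variables do not carry over. Pictures are saved under pics/ and viewed, at most 10 in all, crops included, and the job is handed in when it is done.

Besides the shell and the picture viewer there is one more tool, called after "Request:" as a command line: name --argument value ..., lists and objects as JSON in quotes. carry_out: Moves the arm, as the interface text tells. Its arguments: {"type":"object","properties":{"series":{"type":"string"},"fingers":{"type":"number"},"newtons":{"type":"number"}},"required":["series"]}

```bash
mkdir -p pics
cat > h.py <<'E'
import numpy as np, cv2
from scipy.spatial.transform import Rotation as R
from bench import *
def ray(p,xy):
    f=p["color"].shape[0]/2/np.tan(np.radians(p["vfov"])/2)
    Rm=cv2.Rodrigues(np.array(p["rvec"],float))[0];t=np.array(p["tvec"],float).ravel()
    d=Rm.T@np.array([(xy[0]-p["cx"])/f,(xy[1]-p["cy"])/f,1]);return -Rm.T@t,d
def atz(p,xy,z):
    c,d=ray(p,xy);return c+d*(z-c[2])/d[2]
E
python3 - <<'E'
from h import *
s=sense();print(s["position"],s["ee_rot"],s["contact_force"],hold_point_z)
im=[]
for n in("top","scene"):
    p=get_image(n);im.append(p["color"]);print(n,ray(p,(p["cx"],p["cy"])))
    for q,z in(("latch_plate",152),("button_axis",152),("lid_hinge",148),("push_lock",152),("tee",144),("chest",0),("screw_jar",150),("fret_tub",150)):
        for r in spot_point(p,q)[:1]: print(q,np.round(r["xy"]),round(r["score"],2),np.round(atz(p,r["xy"],z)))
cv2.imwrite("pics/a.png",cv2.resize(np.vstack(im),None,fx=.78,fy=.78))
E
```

```text
[160.85489656 499.28297507 230.72748352] [ 1.55247131e-01  9.87875439e-01 -6.41850139e-04 -1.80121971e-04] [-0.67192497  0.07445781  0.34811059] 18.700000000000003
top (array([538.99654656,  -5.6457976 , 977.98705964]), array([ 0.11545696, -0.00989534, -0.99326319]))
latch_plate [223. 264.] 0.62 [463.  53. 152.]
button_axis [228. 225.] 0.63 [547.  41. 152.]
lid_hinge [246. 159.] 0.63 [694.  -1. 148.]
push_lock [228. 226.] 0.54 [544.  40. 152.]
tee [221. 262.] 0.53 [466.  57. 144.]
chest [235. 209.] 0.72 [591.  30.   0.]
screw_jar [180. 127.] 0.92 [770. 148. 150.]
fret_tub [323. 161.] 0.74 [ 687. -176.  150.]
scene (array([1215.42333348,  214.7187258 , 1009.32962024]), array([-0.53076291, -0.20464329, -0.82244262]))
latch_plate [301. 142.] 0.75 [468.  59. 152.]
button_axis [352. 260.] 0.72 [769. 271. 152.]
lid_hinge [251. 199.] 0.58 [690.  -4. 148.]
push_lock [285. 161.] 0.63 [547.  39. 152.]
tee [297. 143.] 0.63 [470.  47. 144.]
chest [277. 203.] 0.97 [586.  33.   0.]
screw_jar [300. 244.] 0.71 [769. 149. 150.]
fret_tub [192. 182.] 0.85 [ 694. -168.  150.]
```

View pics/a.png

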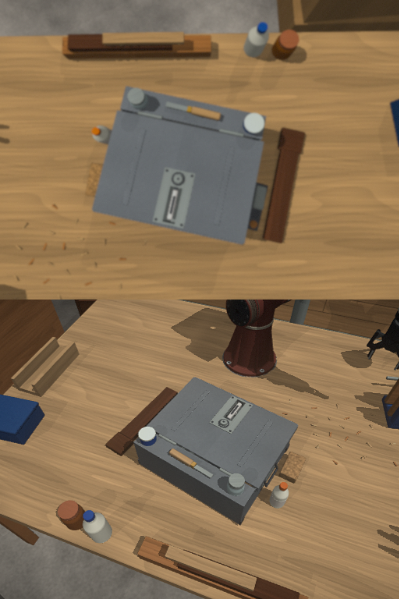

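The top view shows the chest yawed about -14°, with the latch plate near (172,200) and the button near (177,178). Both views agree on the handle at about (467,54) and the button at about (545,40). Next I move above the plate for a wrist look.

Request:
carry_out --series "-.0292 -.0204 -.002 0 0 0;-.0292 -.0204 -.002 0 0 0;-.0292 -.0204 -.002 0 0 0;-.0292 -.0204 -.002 0 0 0;-.0292 -.0204 -.002 0 0 0;-.0292 -.0204 -.002 0 0 0;-.0292 -.0204 -.002 0 0 0;-.0292 -.0204 -.002 0 0 0;-.0292 -.0204 -.002 0 0 0;-.0292 -.0204 -.002 0 0 0;-.0292 -.0204 -.002 0 0 0;-.0292 -.0204 -.002 0 0 0;-.0292 -.0204 -.002 0 0 0;-.0292 -.0204 -.002 0 0 0;-.0292 -.0204 -.002 0 0 0;-.0292 -.0204 -.002 0 0 0;0 0 0 0 0 0;0 0 0 0 0 0" --fingers 0

```text
time_s: 2.7
position: [505.6, 45.3, 263.0]
ee_rot: [0.156, 0.988, 0.0, -0.0]
contact_force: [-0.3, -0.4, 0.5]
width: 0.003
gripper_force: 0.0
```

Run:
```python
from h import *
s=sense();print(s["position"],s["ee_rot"],s["joint_positions"],s["width"],s["contact_force"])
for n in("wrist","top"):
    p=get_image(n);print(n,ray(p,(p["cx"],p["cy"])))
    for q,z in(("latch_plate",152),("button_axis",152),("lid_hinge",148),("push_lock",152),("tee",144)):
        for r in spot_point(p,q)[:1]: print(q,np.round(r["xy"]),round(r["score"],2),np.round(atz(p,r["xy"],z),1))
    if n=="wrist":cv2.imwrite("pics/b.png",p["color"])
```

```text
[505.59796358  45.25928226 263.04672967] [ 1.56017030e-01  9.87754308e-01  6.24071947e-05 -3.29871521e-04] [-5.49546486e-02  2.42123999e-01 -1.35115138e-01  1.19420085e+00
  1.91151257e-04  2.58359325e-01] 0.0026278189064997326 [-0.31454283 -0.37868786  0.45421855]
wrist (array([437.5615426 ,  67.71571751, 404.77121438]), array([ 0.26737826, -0.08709389, -0.9596476 ]))
latch_plate [255. 133.] 0.57 [466.1  56.3 152. ]
button_axis [264. 227.] 0.9 [541.2  39.5 152. ]
push_lock [265. 222.] 0.69 [537.9  41.7 152. ]
tee [256. 130.] 0.71 [465.6  57.1 144. ]
top (array([538.99654656,  -5.6457976 , 977.98705964]), array([ 0.11545696, -0.00989534, -0.99326319]))
lid_hinge [246. 160.] 0.59 [692.   -1.7 148. ]
```

View pics/b.png

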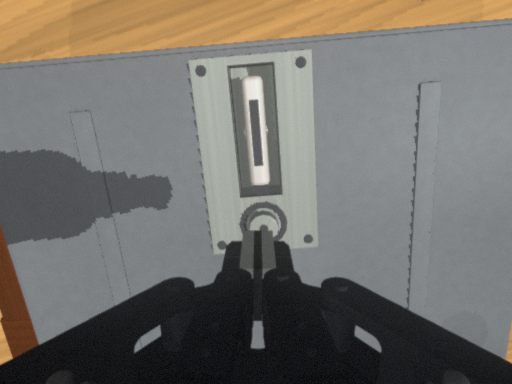

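The wrist view shows the plate, with corners near (189,60), (311,50), (318,246) and (215,254). The stowed bar runs from (252,77) to (259,184), and the lock ring is at about (264,222), partly hidden by the fingertips. I'll fit the chest axis from these points.

Run:
```python
from h import *
p=get_image("wrist")
c=[atz(p,x,152) for x in((189,61),(311,50),(318,246),(214,254))]
for a in c: print(np.round(a,1))
b=[atz(p,x,151) for x in((252,76),(259,185))];print(np.round(b,1),np.linalg.norm(b[1]-b[0]))
f=(c[0]+c[1])/2;k=(c[2]+c[3])/2;d=k-f;L=np.linalg.norm(d);d/=L
print("len",L,"w",np.linalg.norm(c[0]-c[1]),np.linalg.norm(c[2]-c[3]),"yaw",np.degrees(np.arctan2(d[1],d[0])),"axis",f+56*d,"btn",f+130*d)
bb=b[1]-b[0];print("bar yaw",np.degrees(np.arctan2(bb[1],bb[0])),"mid",(b[0]+b[1])/2, "front edge yaw",np.degrees(np.arctan2(*(c[0]-c[1])[[1,0]]))-90)
```

```text
[403.5  27.8 152. ]
[423.1 112.6 152. ]
[572.  78. 152.]
[552.3  -7.2 152. ]
[[426.9  67.5 151. ]
 [506.6  47.2 151. ]] 82.28142026926994
len 152.82352252347604 w 86.97644774522836 87.53158232019156 yaw -13.1641404852591 axis [467.83680852  57.45558197 152.        ] btn [539.8922091   40.60271135 152.        ]
bar yaw -14.242560261808372 mid [466.74516412  57.32979001 151.        ] front edge yaw -193.0535592579938
```

Request:
carry_out --series "0 0 0 0 0 -4.25;-.0043 .0004 .0105 0 0 0;-.0043 .0004 .0105 0 0 0;-.0043 .0004 .0105 0 0 0;-.0043 .0004 .0105 0 0 0;-.0043 .0004 .0105 0 0 0;-.0043 .0004 .0105 0 0 0;-.0043 .0004 .0105 0 0 0;-.0043 .0004 .0105 0 0 0;0 0 0 0 0 0;0 0 0 0 0 0"

```text
time_s: 4.45
position: [539.7, 40.7, 179.1]
ee_rot: [0.119, 0.993, 0.0, -0.0]
contact_force: [0.0, -0.5, 0.0]
width: -0.003
gripper_force: 0.0
```

Request:
carry_out --series "0 0 .001 0 0 0;0 0 .001 0 0 0;0 0 .001 0 0 0;0 0 .001 0 0 0;0 0 .001 0 0 0;0 0 .001 0 0 0;0 0 0 0 0 0"

```text
time_s: 5.15
position: [539.7, 40.7, 173.2]
ee_rot: [0.119, 0.993, 0.0, -0.0]
contact_force: [1.0, 0.2, -0.0]
width: 0.002
gripper_force: 0.0
```

Request:
carry_out --series "0 0 .001 0 0 0;0 0 .001 0 0 0;0 0 .001 0 0 0;0 0 0 0 0 0"

```text
time_s: 5.55
position: [539.7, 40.7, 170.1]
ee_rot: [0.119, 0.993, -0.0, -0.0]
contact_force: [-0.8, 0.6, -0.5]
width: 0.001
gripper_force: 0.0
```

Request:
carry_out --series "0 0 .001 0 0 0;0 0 .001 0 0 0;0 0 .0005 0 0 0;0 0 0 0 0 0"

```text
time_s: 5.95
position: [539.7, 40.7, 167.7]
ee_rot: [0.119, 0.993, -0.0, -0.0]
contact_force: [-0.4, -0.1, 0.4]
width: 0.002
gripper_force: 0.0
```

Request:
carry_out --series "0 0 .001 0 0 0;0 0 .001 0 0 0;0 0 .001 0 0 0;0 0 0 0 0 0"

```text
time_s: 6.35
position: [539.7, 40.7, 164.6]
ee_rot: [0.119, 0.993, -0.0, -0.0]
contact_force: [-0.4, 1.0, 0.4]
width: 0.004
gripper_force: 0.0
```

Request:
carry_out --series "0 0 .001 0 0 0;0 0 .001 0 0 0;0 0 .001 0 0 0;0 0 0 0 0 0"

```text
time_s: 6.75
position: [539.8, 40.7, 161.7]
ee_rot: [0.119, 0.993, 0.0, -0.0]
contact_force: [0.7, -0.4, -0.5]
width: -0.003
gripper_force: 0.0
```

Request:
carry_out --series "0 0 .001 0 0 0;0 0 .001 0 0 0;0 0 .0005 0 0 0;0 0 0 0 0 0"

```text
time_s: 7.15
position: [539.9, 40.7, 160.0]
ee_rot: [0.119, 0.993, 0.0, 0.0]
contact_force: [-2.6, 0.0, 8.2]
width: -0.0
gripper_force: 3.9
```

Request:
carry_out --series "0 0 .0005 0 0 0;0 0 0 0 0 0"

```text
time_s: 7.35
position: [539.9, 40.7, 159.5]
ee_rot: [0.118, 0.993, 0.0, 0.0]
contact_force: [-2.7, 0.2, 8.6]
width: 0.003
gripper_force: 4.0
```

Request:
carry_out --series "0 0 .0007 0 0 0;0 0 0 0 0 0"

```text
time_s: 7.55
position: [539.9, 40.7, 158.8]
ee_rot: [0.119, 0.993, 0.0, 0.0]
contact_force: [-2.5, 0.4, 8.6]
width: 0.002
gripper_force: 4.3
```

Run:
```python
from h import *
p=get_image("wrist");s=sense();print(s["contact_force"],s["position"],s["torque"])
for r in spot_point(p,"tee")[:1]: print(r)
cv2.imwrite("pics/c.png",cv2.resize(p["color"][:330,120:400],None,fx=1.7,fy=1.7))
```

```text
[-2.24966485 -0.50615287  8.68995888] [539.86118448  40.73070843 158.84597888] [0.0234126  0.61303822 0.03455869]
{'xy': [254.1, 82.3], 'score': 0.61}
```

View pics/c.png

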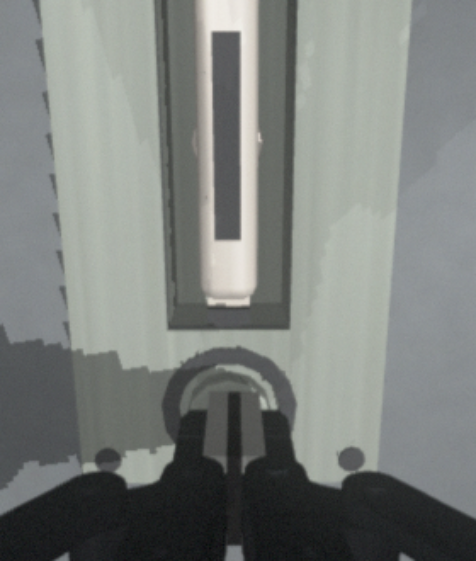

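The bar is still down in its recess, and the fingertips are on the button near (230,400). The force is rising slowly, as a spring would, so I'll press a little further.

Request:
carry_out --series "0 0 .0007 0 0 0;0 0 0 0 0 0"

```text
time_s: 7.85
position: [539.9, 40.7, 158.1]
ee_rot: [0.118, 0.993, 0.0, 0.0]
contact_force: [-2.5, -0.0, 7.9]
width: -0.001
gripper_force: 3.9
```

Request:
carry_out --series "0 0 .0007 0 0 0;0 0 0 0 0 0"

```text
time_s: 8.05
position: [539.8, 40.7, 157.4]
ee_rot: [0.118, 0.993, -0.0, 0.0]
contact_force: [-1.3, -0.2, 3.1]
width: -0.006
gripper_force: 1.6
```

Run:
```python
from h import *
p=get_image("wrist");s=sense();print(s["contact_force"],s["position"],s["torque"])
for r in spot_point(p,"tee")[:1]: print(r)
cv2.imwrite("pics/d.png",cv2.resize(p["color"][:330,120:400],None,fx=1.7,fy=1.7))
```

```text
[-2.09982187  0.15222771  6.40471294] [539.83488959  40.71599083 157.26536176] [ 0.03827574  0.45007012 -0.02773476]
{'xy': [254.9, 81.5], 'score': 0.58}
```

View pics/d.png

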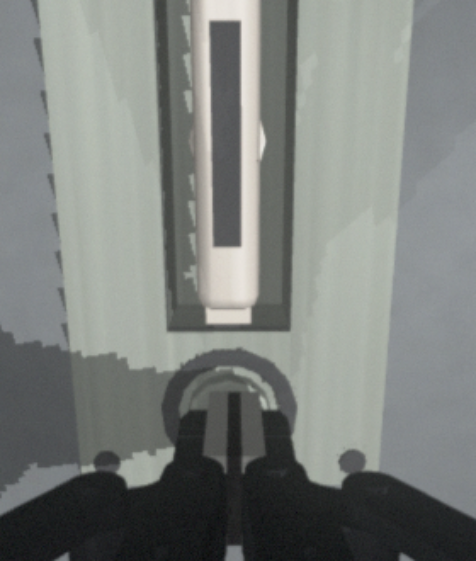

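The bar has started to rise: it looks larger and closer to the camera. I'll hold the button a moment, then back up.

Request:
carry_out --series "0 0 0 0 0 0;0 0 0 0 0 0;0 0 0 0 0 0;0 0 0 0 0 0"

```text
time_s: 8.55
position: [539.8, 40.7, 157.2]
ee_rot: [0.119, 0.993, 0.0, 0.0]
contact_force: [-1.9, -0.7, 6.4]
width: -0.003
gripper_force: 3.0
```

Run:
```python
from h import *
p=get_image("wrist");s=sense();print(s["contact_force"],s["position"],s["torque"])
for r in spot_point(p,"tee")[:1]: print(r, atz(p,r["xy"],174))
cv2.imwrite("pics/e.png",p["color"])
```

```text
[-2.66600341  0.04724539  6.428749  ] [539.83043923  40.72391642 157.1956806 ] [ 0.05013973  0.44866419 -0.05566124]
{'xy': [252.9, 82.5], 'score': 0.62} [467.31205102  57.03109426 174.        ]
```

View pics/e.png

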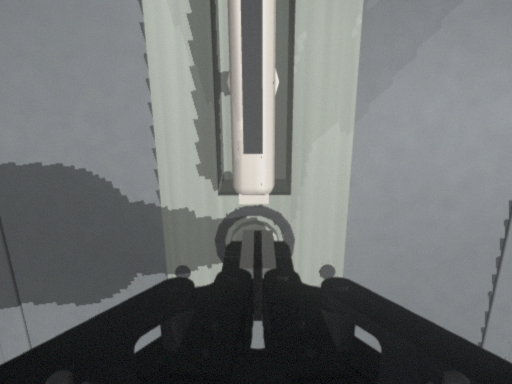

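The bar is fully out: its centre at z = 174 projects to (467.3, 57.0), right on the handle's axis. Next I rise, cross over, open part way and descend over the bar.

Request:
carry_out --series "0 0 -.015 0 0 0;0 0 -.015 0 0 0;0 0 -.015 0 0 0;0 0 -.015 0 0 0;.0149 -.0002 0 0 0 0;.0149 -.0002 0 0 0 0;.0149 -.0002 0 0 0 0;.0149 -.0002 0 0 0 0;.0149 -.0002 0 0 0 0;0 0 0 0 0 0"

```text
time_s: 9.65
position: [465.7, 57.6, 216.8]
ee_rot: [0.118, 0.993, 0.0, -0.0]
contact_force: [0.4, 0.6, 0.2]
width: 0.004
gripper_force: 0.0
```

Request:
carry_out --series "0 0 0 0 0 0;0 0 0 0 0 0;0 0 0 0 0 0;0 0 0 0 0 0;0 0 .0095 0 0 0;0 0 .0095 0 0 0;0 0 .0095 0 0 0;0 0 .0095 0 0 0;0 0 .0095 0 0 0;0 0 .0095 0 0 0;0 0 0 0 0 0;0 0 0 0 0 0" --fingers 0.6

```text
time_s: 10.85
position: [467.1, 57.3, 159.6]
ee_rot: [0.119, 0.993, -0.0, -0.0]
contact_force: [0.6, -0.2, 0.0]
width: 0.601
gripper_force: 0.0
```

Request:
carry_out --series "0 0 .002 0 0 0;0 0 .002 0 0 0;0 0 0 0 0 0"

```text
time_s: 11.15
position: [467.1, 57.3, 155.7]
ee_rot: [0.119, 0.993, 0.0, 0.0]
contact_force: [0.5, -0.0, 0.2]
width: 0.595
gripper_force: 0.0
```

Request:
carry_out --series "0 0 0 0 0 0;0 0 0 0 0 0;0 0 0 0 0 0;0 0 0 0 0 0;0 0 0 0 0 0;0 0 0 0 0 0;0 0 0 0 0 0;0 0 0 0 0 0" --fingers 0 --newtons 60

```text
time_s: 11.95
position: [467.0, 56.6, 155.8]
ee_rot: [0.119, 0.993, -0.001, -0.0]
contact_force: [-1.3, -4.7, 3.0]
width: 0.173
gripper_force: 60.0
```

Request:
carry_out --series "0 -.0007 0 0 0 0;0 0 0 0 0 6;0 0 0 0 0 6;0 0 0 0 0 6;0 0 0 0 0 6;0 0 0 0 0 6;0 0 0 0 0 6;0 0 0 0 0 0"

```text
time_s: 12.75
position: [467.0, 56.5, 155.8]
ee_rot: [0.42, 0.907, -0.0, 0.0]
contact_force: [-0.1, -2.2, 2.4]
width: 0.175
gripper_force: 60.1
```

Request:
carry_out --series "0 0 0 0 0 6;0 0 0 0 0 6;0 0 0 0 0 6;0 0 0 0 0 6;0 0 0 0 0 6;0 0 0 0 0 6;0 0 0 0 0 6;0 0 0 0 0 5;0 0 0 0 0 0;0 0 0 0 0 0"

```text
time_s: 13.75
position: [466.9, 56.4, 155.7]
ee_rot: [0.745, 0.667, -0.0, 0.0]
contact_force: [-2.1, -3.5, 1.7]
width: 0.176
gripper_force: 60.1
```

Run:
```python
from h import *
p=get_image("wrist");s=sense();print(s["contact_force"],s["position"],s["torque"],s["joint_positions"],R.from_quat(s["ee_rot"]).as_matrix().round(3))
cv2.imwrite("pics/f.png",p["color"])
h=np.array([467.2+233*np.cos(np.radians(-13.7)),57.2+233*np.sin(np.radians(-13.7)),148]);print(h)
```

```text
[-1.97261269 -3.86107396  2.98314538] [466.90499609  56.43218795 155.73425129] [-0.83469238  0.2880706   0.22663575] [-3.50846890e-02  2.48801675e-01 -4.22287270e-01  8.99776809e-01
 -3.84828929e-04  1.64745236e+00] [[ 0.112  0.994 -0.   ]
 [ 0.994 -0.112 -0.   ]
 [-0.    -0.    -1.   ]]
[693.57094496   2.01671197 148.        ]
```

View pics/f.png

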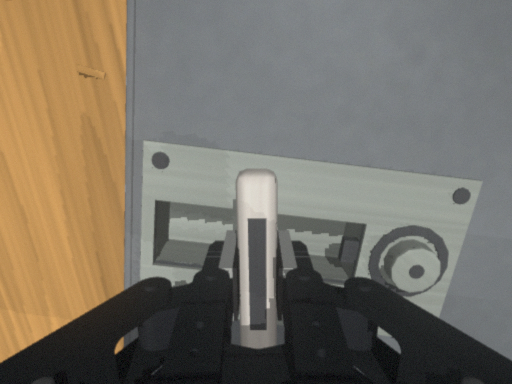

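The bar is turned about 83° (it runs from (257,175) to (257,325), crosswise to its recess), and the 0.23 Nm measured matches the return spring. Next is a tiny first lift to check that the latch is free.

Request:
carry_out --series "0 0 -.001 .25 .03 0;0 .0001 -.001 .25 .03 0;0 0 0 0 0 0"

```text
time_s: 14.1
position: [466.9, 56.4, 157.5]
ee_rot: [0.746, 0.665, -0.003, -0.004]
contact_force: [-2.6, -4.7, 0.0]
width: 0.177
gripper_force: 59.7
```

Request:
carry_out --series "0 .0001 -.002 .5 .06 0;0 0 0 0 0 0"

```text
time_s: 14.3
position: [467.0, 56.4, 159.8]
ee_rot: [0.747, 0.665, -0.005, -0.008]
contact_force: [-2.3, -4.4, 1.3]
width: 0.171
gripper_force: 60.1
```

Request:
carry_out --series "0 .0002 -.004 .99 .13 0;0 .0002 -.004 .99 .13 0;0 0 0 0 0 0"

```text
time_s: 14.6
position: [467.6, 56.3, 167.9]
ee_rot: [0.746, 0.665, -0.015, -0.022]
contact_force: [-3.6, -5.1, 2.2]
width: 0.172
gripper_force: 60.5
```

Request:
carry_out --series "0 .0004 -.0081 1.985 .254 0;0 .0004 -.0081 1.985 .254 0;0 .0004 -.0081 1.985 .254 0;0 .0004 -.0081 1.985 .254 0;0 0 0 0 0 0"

```text
time_s: 15.1
position: [472.6, 55.2, 200.1]
ee_rot: [0.743, 0.662, -0.055, -0.08]
contact_force: [-4.7, -5.3, 2.4]
width: 0.178
gripper_force: 61.3
```

Run:
```python
from h import *
p=get_image("wrist");s=sense();print(s["contact_force"],s["position"],s["torque"],s["joint_positions"])
q=get_image("scene")
cv2.imwrite("pics/g.png",np.hstack([cv2.resize(p["color"],(400,300)),cv2.resize(q["color"][100:300,150:417],(400,300))]))
```

```text
[-3.97889276 -4.86856873  3.16219601] [472.5080445   55.1877151  199.90535105] [-1.10154891  0.50824203  0.48064988] [-0.06118116  0.37594524 -0.13696628  1.24887668  0.03418882  1.6217217 ]
```

View pics/g.png

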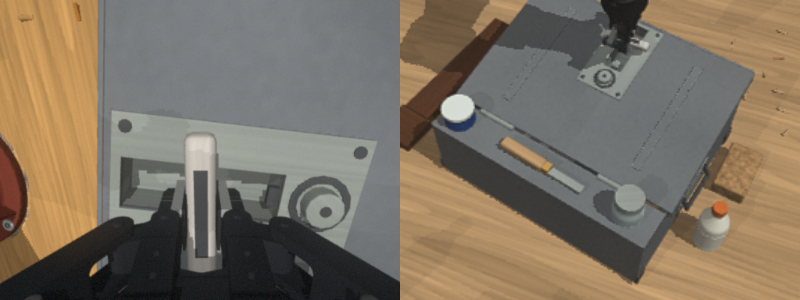

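The plate looks the same from the wrist as before, and the scene view shows the lid rising with the tool and nothing else disturbed. I'll carry on along the arc.

Request:
carry_out --series "0 .0004 -.0081 1.985 .254 0;0 .0004 -.0081 1.985 .254 0;0 .0004 -.0081 1.985 .254 0;0 .0004 -.0081 1.985 .254 0;0 .0004 -.0081 1.985 .254 0;0 .0004 -.0081 1.985 .254 0;0 .0004 -.0081 1.985 .254 0;0 0 0 0 0 0"

```text
time_s: 16.0
position: [491.3, 50.8, 253.2]
ee_rot: [0.729, 0.649, -0.124, -0.18]
contact_force: [-4.4, -5.2, 3.4]
width: 0.175
gripper_force: 61.4
```

Request:
carry_out --series "0 .0004 -.0081 1.985 .254 0;0 .0004 -.0081 1.985 .254 0;0 .0004 -.0081 1.985 .254 0;0 .0004 -.0081 1.985 .254 0;0 .0004 -.0081 1.985 .254 0;0 .0004 -.0081 1.985 .254 0;0 .0004 -.0081 1.985 .254 0;0 0 0 0 0 0"

```text
time_s: 16.8
position: [504.0, 47.6, 277.3]
ee_rot: [0.709, 0.63, -0.174, -0.266]
contact_force: [16.2, 11.2, -3.9]
width: 0.171
gripper_force: 64.0
```

Run:
```python
from h import *
s=sense();print(s["contact_force"],s["position"],s["torque"],s["joint_positions"])
M=R.from_quat(s["ee_rot"]).as_matrix();print(M.round(3),"tilt",np.degrees(np.arccos(-M[2,2])))
h=np.array([693.6,2,148]);d=(s["position"]-h);cx=np.array([.972,-.237,0]);print("lid-plane",d@cx,d[2],"ang",np.degrees(np.arctan2(d[2],-d@cx))-np.degrees(np.arctan2(7.7,233)))
```

```text
[16.21892897 11.24158019 -3.87399908] [503.98107708  47.60929039 277.2630515 ] [ 1.33479612 -4.58160564 -1.5124136 ] [-0.11065736  0.8134861   0.61674879  2.01529121  0.09295345  1.54711207]
[[ 0.146  0.8   -0.582]
 [ 0.985 -0.065  0.158]
 [ 0.089 -0.596 -0.798]] tilt 37.069989695172076
lid-plane -195.11899490273444 129.26305149831637 ang 31.631026510373964
```

Joint 4 has reached its limit: the tool is tilted 37° while the handle's place on the arc is about 31.6°. I'll ease the tilt back and lift a little more.

Request:
carry_out --series "0 .0002 -.001 -1.5 -.2 0;0 .0002 -.002 -1.5 -.2 0;0 .0003 -.003 -1.5 -.2 0;0 0 0 0 0 0"

```text
time_s: 17.2
position: [508.5, 46.5, 283.0]
ee_rot: [0.718, 0.638, -0.152, -0.233]
contact_force: [16.8, 10.1, -7.0]
width: 0.171
gripper_force: 63.7
```

```bash
cat > st.py <<'E'
from h import *
s=sense();print(s["time_s"],s["contact_force"],s["position"],s["torque"],s["joint_positions"],s["width"])
M=R.from_quat(s["ee_rot"]).as_matrix();print(M.round(3),"tilt",np.degrees(np.arccos(-M[2,2])))
h=np.array([693.6,2,148]);d=(s["position"]-h);cx=np.array([.972,-.237,0]);print("lid-plane",d@cx,d[2],"ang",np.degrees(np.arctan2(d[2],-d@cx))-np.degrees(np.arctan2(7.7,233)),np.hypot(d@cx,d[2]))
E
python3 st.py
```

```text
17.2 [16.75935648 10.07730664 -6.96534643] [508.53811691  46.4852921  282.99227194] [ 1.28677439 -4.17179862 -1.18264065] [-0.10650531  0.74395677  0.5518185   1.93671404  0.08461191  1.55683255] 0.1708731384209925
[[ 0.139  0.845 -0.516]
 [ 0.987 -0.076  0.14 ]
 [ 0.079 -0.528 -0.845]] tilt 32.301113790970625
lid-plane -190.42316459136123 134.99227194153053 ang 33.44030931740614 233.4178551373583
```

Run:
```python
from h import *
p=get_image("wrist");q=get_image("scene")
cv2.imwrite("pics/i.png",np.hstack([cv2.resize(p["color"],(400,300)),cv2.resize(q["color"][60:260,170:437],(400,300))]))
```

```text
(no output)
```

View pics/i.png

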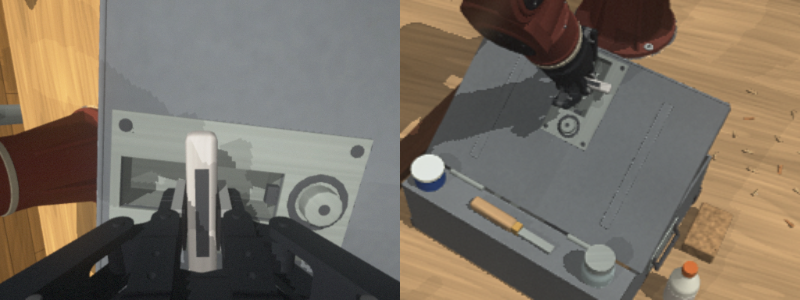

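The bar is still held squarely, and the lid is open about 33° with nothing else disturbed. I'll ease the side force, then let the handle turn back with the tool before letting go.

Request:
carry_out --series ".0007 .0008 0 0 0 0;0 0 0 0 0 0"

```text
time_s: 17.5
position: [508.2, 46.6, 282.5]
ee_rot: [0.717, 0.638, -0.154, -0.234]
contact_force: [11.7, 6.6, -4.2]
width: 0.171
gripper_force: 63.9
```

Request:
carry_out --series "0 0 0 0 0 -7;0 0 0 0 0 -7;0 0 0 0 0 -7;0 0 0 0 0 -7;0 0 0 0 0 -7;0 0 0 0 0 0"

```text
time_s: 18.1
position: [508.2, 46.7, 282.4]
ee_rot: [0.491, 0.825, -0.076, -0.27]
contact_force: [12.5, 6.9, -4.2]
width: 0.172
gripper_force: 63.8
```

Request:
carry_out --series "0 0 0 0 0 -7;0 0 0 0 0 -7;0 0 0 0 0 -7;0 0 0 0 0 -7;0 0 0 0 0 -7;0 0 0 0 0 -7;0 0 0 0 0 0"

```text
time_s: 18.8
position: [508.2, 46.8, 282.3]
ee_rot: [0.162, 0.946, 0.026, -0.279]
contact_force: [12.2, 7.5, -6.2]
width: 0.172
gripper_force: 63.7
```

```bash
python3 st.py
```

```text
18.8 [12.24236271  7.54689147 -6.15924982] [508.18003703  46.79932628 282.28868082] [ 1.1727904  -2.98109553 -1.04628886] [-0.10596294  0.74782692  0.55447474  1.9402127   0.08462062  0.20964095] 0.17173428975091248
[[-0.791  0.322 -0.52 ]
 [ 0.293  0.946  0.14 ]
 [ 0.537 -0.041 -0.843]] tilt 32.56781805088405
lid-plane -190.84564433617936 134.28868081606356 ang 33.23938700780606 233.357043513604
```

Request:
carry_out --series "0 0 0 0 0 0;0 0 0 0 0 0;0 0 0 0 0 0;0 0 0 0 0 0" --fingers 0.6

```text
time_s: 19.2
position: [505.4, 44.7, 283.4]
ee_rot: [0.165, 0.945, 0.023, -0.282]
contact_force: [0.2, 0.3, -0.5]
width: 0.596
gripper_force: 0.0
```

Run:
```python
from h import *
import st
p=get_image("wrist");q=get_image("scene")
cv2.imwrite("pics/j.png",np.hstack([cv2.resize(p["color"],(400,300)),cv2.resize(q["color"][60:260,170:437],(400,300))]))
```

```text
19.2 [ 0.24191513  0.25760543 -0.45354941] [505.42953132  44.72619732 283.40452688] [-1.17563606e-01 -4.74825619e-01  1.51219933e-04] [-0.10730821  0.74666375  0.55198975  1.94456145  0.07940949  0.21420163] 0.5958386799399268
[[-0.787  0.324 -0.525]
 [ 0.298  0.945  0.136]
 [ 0.54  -0.049 -0.84 ]] tilt 32.850741569019
lid-plane -193.02780431992494 135.40452687800047 ang 33.15599224842799 235.7840519196037
```

View pics/j.png

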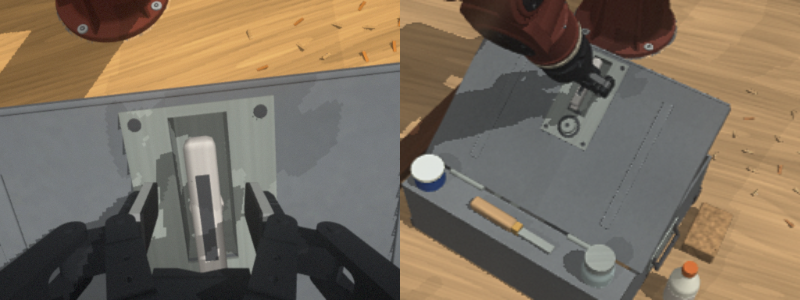

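The fingers are clear and read zero force, the lid has stayed open, and the bar is out and back in line. I'll retract along the tool's axis.

Request:
carry_out --series "0 0 -.01 0 0 0;0 0 -.01 0 0 0;0 0 -.01 0 0 0;0 0 -.01 0 0 0;0 0 0 0 0 0"

```text
time_s: 19.8
position: [517.7, 39.5, 308.1]
ee_rot: [0.165, 0.947, 0.024, -0.275]
contact_force: [-0.4, -0.4, 0.3]
width: 0.597
gripper_force: 0.0
```

Request:
carry_out --series "0 0 -.015 0 0 0;0 0 -.015 0 0 0;0 0 -.015 0 0 0;0 0 -.015 0 0 0;0 0 0 0 0 0;0 0 0 0 0 0;0 0 0 0 0 0;0 0 0 0 0 0"

```text
time_s: 20.6
position: [519.4, 33.1, 326.8]
ee_rot: [0.167, 0.952, 0.027, -0.256]
contact_force: [0.1, 0.1, -0.6]
width: 0.599
gripper_force: 0.0
```

Run:
```python
from h import *
import st
p=get_image("wrist");q=get_image("scene")
for n in("latch_plate","tee","button_axis"):
    r=spot_point(q,n)[0];c,d=ray(q,r["xy"])
    # intersect with lid's vertical symmetry plane -> lid angle
    h=np.array([693.6,2,148]);nn=np.array([.237,.972,0]);P=c+d*((h-c)@nn)/(d@nn)-h
    a=-P@np.array([.972,-.237,0]);print(n,r["score"],a,P[2],np.degrees(np.arctan2(P[2],a)))
cv2.imwrite("pics/k.png",np.hstack([cv2.resize(p["color"],(400,300)),cv2.resize(q["color"][60:260,170:437],(400,300))]))
```

```text
20.6 [ 0.13369064  0.13974538 -0.59012369] [519.35225639  33.08833979 326.79032266] [-0.12939063 -0.47238331 -0.01523364] [-0.12466014  0.73196678  0.66725472  2.02095632  0.07570978  0.20343603] 0.5990261506294519
[[-0.813  0.332 -0.478]
 [ 0.305  0.943  0.136]
 [ 0.496 -0.035 -0.868]] tilt 29.788809899073684
lid-plane -176.73674331903055 178.79032265679336 ang 43.43816877618544 251.39979298865217
latch_plate 0.84 185.5774130624663 134.29773233802496 35.89231892915485
tee 0.58 178.86527529381422 160.74277371759842 41.945422995783225
button_axis 0.58 145.2698502955903 83.87973622485242 30.00241048771825
```

View pics/k.png

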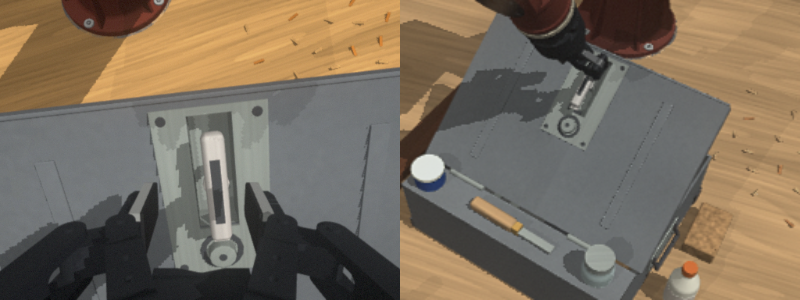

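Request:
carry_out --series ".005 0 -.0087 0 -3 0;.005 0 -.0087 0 -3 0;.005 0 -.009 0 -3 0;.004 0 -.009 0 -3 0;.004 0 -.009 0 0 0;.004 0 -.009 0 0 0;0 0 0 0 0 0;0 0 0 0 0 0;0 0 0 0 0 0;0 0 0 0 0 0;0 0 0 0 0 0"

```text
time_s: 21.95
position: [516.1, 36.4, 386.3]
ee_rot: [0.169, 0.973, 0.009, -0.155]
contact_force: [0.4, 0.2, -0.1]
width: 0.601
gripper_force: 0.0
```

Run:
```python
from h import *
import st
print(np.abs(st.s["joint_velocities"]).max())
for n in ("scene","top"):
    q=get_image(n)
    for k in("latch_plate","push_lock","lid_hinge"):
        R_=spot_point(q,k)
        if not R_: continue
        r=R_[0];c,d=ray(q,r["xy"]);h=np.array([693.6,2,148]);nn=np.array([.237,.972,0]);P=c+d*((h-c)@nn)/(d@nn)-h
        a=-P@np.array([.972,-.237,0]);print(n,k,round(r["score"],2),np.round((a,P[2]),0),np.degrees(np.arctan2(P[2],a)))
```

```text
21.95 [ 0.41714584  0.15135741 -0.0553465 ] [516.09362409  36.35716625 386.29354412] [-0.07451442 -0.29284418 -0.06253391] [-0.09681438  0.53953629  0.5742645   1.91453791  0.04067225  0.24129804] 0.6005251966564285
[[-0.895  0.332 -0.299]
 [ 0.327  0.943  0.07 ]
 [ 0.305 -0.035 -0.952]] tilt 17.852990809069595
lid-plane -180.6788457854808 238.29354412239013 ang 50.93710426390212 299.0462480700653
0.00640661579828984
scene latch_plate 0.65 [192. 128.] 33.69257322584357
scene lid_hinge 0.9 [-7. 16.] 114.46706905523155
```

The camera puts the lid at about 33.7° open. The handle is out and the robot is clear, so I'm handing in.

```bash
python3 -c "
from bench import *
print(sign_off())"
```

```text
the job is handed in; nothing more can be done
None
```

I handed the job in with the lid open by itself at about 33° by camera, the T-handle out, the other things undisturbed as far as the pictures showed, and the robot touching nothing; no verdict came back.

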